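# Locate a machined block in the corner of a fixture and hold it there

### The job

Pick up the aluminium block by its rib and set it flat on the dark fixture plate with an 80 mm long side flush and pressed against the long steel fence, on the open side of the blue end stop and about a thumb's width or more short of it. Then slide it along the fence until you feel it come up against the blue stop, and finish still gripping it, pressing it firmly against the fence and the stop at once, ready for clamping. Leave the other things on the bench alone.

Things in the scene. Friction and masses are not known exactly. Their poses are not given: they have to be found in the camera images.
- block_mid (a point): Centre of the loose bare-aluminium block, 31 mm above its underside. An upside-down T: base 60 (x) by 80 (y) by 28 mm high, on it a central rib 22 (x) by 50 (y) by 34 mm high to grip; 62 mm high in all. 0.3 to 0.65 kg, the same when turned half round. x axis across the rib (the way to grip it), y along it, z up. It starts upright on the bench.
- plate: Dark steel fixture plate, bolted down, 180 (x) by 260 (y) by 16 mm thick; origin at the centre of its underside, z up. The fence stands along its edge at +x.
- fence: Bright steel fence bar on the plate, fixed and rigid, 260 mm long (its y), 20 mm thick, 24 mm high. Origin at mid-length in the plane of its working face, level with the plate's top (16 mm above the bench). Its x axis points from the face into the bar: the block goes on the -x side, its centre 30 mm from the face when flush.
- stop: Blue end stop, fixed and rigid, 22 mm thick (y), 90 mm long (x, from 1 to 91 mm to -x of its origin), 24 mm high, square to the fence. Origin on the plate's top, in the plane of the fence's face, mid-thickness; axes as the fence's. Working face: the -y side, 11 mm from the origin; with the block home its centre is 51 mm to -y of the origin. Its place along the fence varies.
- vee_mid (a point): Loose dark steel vee block, 50 by 60 by about 40 mm, leave alone; point 20 mm above the bench.
- bush_mid (a point): Loose brass bush, 60 mm diameter, 45 mm high, leave alone; its centre.
- jar_mid (a point): Glass jar with a steel lid, 90 mm diameter, 130 mm high, leave alone; its centre.
- oil_mid (a point): Yellow oil bottle, 64 mm diameter, 150 mm high, leave alone; its centre.
- brush_mid (a point): Brush lying on the bench, leave alone; its underside.
- wrench_mid (a point): Steel wrench lying on the bench, leave alone; its underside.
Things that resemble listed ones, but are neither listed nor needed, are in the scene too. Leave any pink or purple look-alike of the part that bears block_mid alone.

How it is judged:
On the way:
1. the block, gripped, lies flat on the plate and flush against the fence, at least 8 mm short of the stop (angle between block_mid's own z axis and vertical below 0.04 rad and angle between the x axis of block_mid and the x axis of fence, either way round below 0.035 rad and z of block_mid in the frame of fence between 0.028 and 0.034 m and x of block_mid in the frame of fence between -0.034 and -0.027 m and contact force between block and fence above 1 N and contact force between block and the fingers above 1 N and y of block_mid in the frame of stop between -0.25 and -0.059 m), for 0.15 s.
At the end, for the whole second after the job is handed in: The block is flat on the plate (height within 3 mm, tilt under 0.04 rad), square to the fence within 2 degrees, touching the fence and the stop's working face with more than 3 N on each at once, still held by the fingers (over 3 N), at rest (angle between block_mid's own z axis and vertical below 0.04 rad and angle between the x axis of block_mid and the x axis of fence, either way round below 0.035 rad and z of block_mid in the frame of fence between 0.028 and 0.034 m and x of block_mid in the frame of fence between -0.034 and -0.027 m and y of block_mid in the frame of stop between -0.055 and -0.048 m and contact force between block and fence above 3 N and contact force between block and stop above 3 N and contact force between block and the fingers above 3 N and linear speed of block below 0.02 m/s); the arm keeps its last pose, push and grip.
It fails at once if another thing on the bench is moved more than 20 mm (distance of any of vee_mid, bush_mid, jar_mid, oil_mid, brush_mid, wrench_mid from where it was at the start of the episode above 0.02 m).
It also fails if it takes over 61 s, if anything falls off the work surface, if the arm or the gripper's body presses on something with over 40 N, if the wrist force passes 120 N, or if a joint passes its speed limit or range.

### The arm

A 7-joint arm with a two-finger parallel gripper is mounted at the origin on the work surface. World frame = base frame: x ahead of the robot, y to its left, z up, the work surface at z = 0. Lengths are in m, angles in rad, forces in N, time in s.
With the tool pointing down it reaches from about 0.4 to 0.875 m from the base axis. Payload 6.5 kg.
Tool frame: the origin (TCP) lies midway between the tips of the shut fingers; the grasp point (between the pads) lies 19 mm behind it; z points along the fingers, x is the direction in which the jaws open and shut, and the axes are right-handed (so a half turn about z gives the same grasp; the last joint's range is limited). The gripper opens to 88 mm and grips with 3 to 60 N. Pads are 18 mm wide; open, the fingers measure 123 mm over their backs; the gripper's body (75 mm by 187 mm) begins 45 mm behind the grasp point.
Start: joints at [-1.312, 0.536, -0.004, 1.538, 0.003, 1.067, -0.071], TCP at [0.207, 0.616, 0.239] pointing down, gripper open.
Joint ranges: [-2.7, 2.7], [-0.37, 2.16], [-1.27, 1.26], [0.24, 2.4], [-1.31, 4.45], [0.19, 1.91], [-2.76, 2.76]. Speed limits (rad/s): [2.39, 2.39, 3.14, 3.14, 3.14, 3.14, 3.14].

### API

Orientations are given as a 3x3 rotation matrix whose columns are the frame's x, y, z axes.
In Python, from rig import r, optics, look_for, trace gives the robot as it stands. The module is installed in compiled form; this text tells all that it offers.
- The arm moves only by the tool move_arm, never from a script. Its argument "rows" is a list of rows, each a list of 6 numbers: the shift along the world's x, y, z in m, then the turn, a rotation vector about the world's x, y, z in rad. A call has 1 to 5 rows; each row shifts and turns the commanded pose from where the row before left it; what a row does not reach is not made up. A row lasts 1/8 s, in which the tool goes at most 62.5 mm and 10.7 degrees, less where a joint would pass 70% of its speed; a pose out of reach is approached as far as the arm can. A call with a gripper value outside its range is refused whole. "gripper" is the opening, from 0 (shut) to 1 (fully open), set as the call begins (left out, the last holds). The fingers move at their own pace and stop on an object; the grip force is fixed at half the most. Time passes only in rows, so rows that do not move let the fingers close. It gives the time, the measured TCP pose, the force and the opening at its end, in the units of the state.
- r.read_state(): the state, without advancing time (a new reading comes with each control period).
- optics.get_image(name): name is "scene" or "top" or "wrist"; returns the picture (384x512x3 uint8, blue, green, red); there is no depth.
- optics.get_calibration(name): a dict with "fx", "fy", "cx", "cy" (pixels), "pose" (4x4, takes a point from camera to world coordinates). Camera axes: x right, y up, looking along -z (the intrinsics and any distortion apply to the point x, -y, -z); pixel columns grow to the right and rows downward; lengths in m; the calibration is good to about 2 mm. A picture is of the moment at which its call begins: read the wrist's pose just before it. get_calibration takes no time and is no camera call; for the wrist camera it gives the pose at the moment of the call.
- r.sign_off(): hands the job in, once; it reports no verdict.
Trained networks look in the newest picture that a camera, given by its name, has taken for a name from the list of things; names that differ only in an ending like _2 or _b are one class to them, and where a whole thing is asked for, a point or a joint stands for the part that bears it (a point fixed in the world has none). Each returns a list of dicts, best first, with "confidence" (0 to 1); they miss things now and then, are a little off and sometimes report something else, mostly with a low value. They report only what shows in the picture. A call takes as long as a camera call. They do not tell look-alikes from the thing itself.
- look_for(camera, target): "rect" ([left, top, right, bottom] in pixels, round what is visible of it).
- trace(camera, target): "mask" (384x512 bool, what is visible of it) and "rect" ([left, top, right, bottom] in pixels, round what is visible of it).
The state is a dict: "time_s": time; "joint_pos": joint angles; "qd": joint speeds; "tau": joint torques, N m; "tool_pos": TCP position; "ee_rot": TCP orientation; "wrist_force": force on the tool from outside, world axes, zero at the start; "wrist_torque": the same for the moment, N m; "grip_width": finger opening in m.
Only numpy, scipy, OpenCV 4.12 (cv2) and the standard library are available. Lean on these libraries where they do the work, as an engineer would, in place of code of your own. Each camera call takes 0.05 s, during which the arm holds its last target.

## Working session

There is one attempt and no reset: what is moved stays moved. The work goes in short steps, Python scripts to look and compute and a tool call to move; the robot and the scene stay as the last step left them, time stands still between calls to the robot, and variables do not carry over. Pictures are saved under pics/ and viewed, and the job is handed in when it is done.

Besides the shell and the picture viewer there is one more tool, called after ">>>" as a command line: name --pt "numbers of a row" for each row, then --argument value for the rest. move_arm: Moves the arm, as the interface text tells. Its arguments: {"type":"object","properties":{"rows":{"type":"array"},"gripper":{"type":"number"}},"required":["rows"]}

```bash
ls; mkdir -p pics; python3 - <<'E'
from rig import r,optics,look_for,trace
import cv2,numpy as np
s=r.read_state()
print({k:np.round(v,4).tolist() for k,v in s.items()})
for n in ["scene","top","wrist"]:
    im=optics.get_image(n); cv2.imwrite(f"pics/{n}0.png",im)
    c=optics.get_calibration(n); print(n,{k:np.round(v,4).tolist() for k,v in c.items()})
    if n!="wrist":
        for t in ["block_mid","plate","fence","stop"]:
            print(t,[(np.round(d["rect"]).tolist(),round(d["confidence"],2)) for d in look_for(n,t)][:4])
E
```

```text
pics
{'time_s': 0.0, 'joint_pos': [-1.3122, 0.5372, -0.0044, 1.5388, 0.0026, 1.0673, -0.0712], 'qd': [0.0004, -0.001, -0.0006, -0.0015, 0.0016, 0.0002, -0.0], 'tau': [0.0001, -57.0983, 0.9909, -25.1607, -0.0562, 0.018, 0.0002], 'tool_pos': [0.2073, 0.6154, 0.2379], 'ee_rot': [[0.3191, 0.9477, -0.0004], [0.9477, -0.3191, -0.0017], [-0.0017, 0.0001, -1.0]], 'wrist_force': [-0.4645, -0.6138, 0.0405], 'wrist_torque': [-0.1054, 0.0364, -0.0224], 'grip_width': 0.0874}
scene {'fx': 348.6345, 'fy': 348.6345, 'cx': 253.2565, 'cy': 189.7231, 'pose': [[0.0768, -0.5693, 0.8186, 1.3486], [0.997, 0.0471, -0.0608, -0.0366], [-0.0039, 0.8208, 0.5712, 0.6466], [0.0, 0.0, 0.0, 1.0]]}
block_mid [([159.0, 155.0, 187.0, 180.0], 0.81), ([208.0, 183.0, 240.0, 214.0], 0.72), ([165.0, 179.0, 195.0, 204.0], 0.64), ([211.0, 160.0, 233.0, 186.0], 0.63)]
plate [([268.0, 184.0, 367.0, 236.0], 0.8)]
fence [([280.0, 211.0, 370.0, 231.0], 0.93), ([112.0, 182.0, 136.0, 208.0], 0.55)]
stop [([336.0, 198.0, 354.0, 215.0], 0.64)]
top {'fx': 412.0446, 'fy': 412.0446, 'cx': 253.5069, 'cy': 195.5254, 'pose': [[0.0134, 0.9834, -0.1812, 0.3376], [-0.9998, 0.0109, -0.0148, 0.0336], [-0.0126, 0.1813, 0.9833, 1.1046], [0.0, 0.0, 0.0, 1.0]]}
block_mid [([346.0, 274.0, 385.0, 311.0], 0.9), ([328.0, 219.0, 368.0, 256.0], 0.83), ([280.0, 197.0, 316.0, 233.0], 0.77), ([283.0, 250.0, 316.0, 284.0], 0.71)]
plate [([144.0, 154.0, 248.0, 232.0], 0.59)]
fence [([146.0, 153.0, 240.0, 175.0], 0.62)]
stop [([157.0, 170.0, 171.0, 206.0], 0.65), ([333.0, 217.0, 371.0, 254.0], 0.43)]
wrist {'fx': 296.1796, 'fy': 296.1796, 'cx': 250.3262, 'cy': 192.5438, 'pose': [[0.3192, -0.904, -0.2843, 0.1338], [0.9477, 0.3045, 0.0956, 0.6403], [0.0001, -0.3, 0.9539, 0.3846], [0.0, 0.0, 0.0, 1.0]]}
```

```bash
python3 - <<'E'
import cv2
a=cv2.imread("pics/top0.png"); cv2.imwrite("pics/topa.png",cv2.resize(a[140:330,120:400],None,fx=2.8,fy=2.8,interpolation=cv2.INTER_CUBIC))
a=cv2.imread("pics/scene0.png"); cv2.imwrite("pics/scenea.png",cv2.resize(a[120:260,100:400],None,fx=2.6,fy=2.6,interpolation=cv2.INTER_CUBIC))
E
```

```text
(no output)
```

View pics/topa.png

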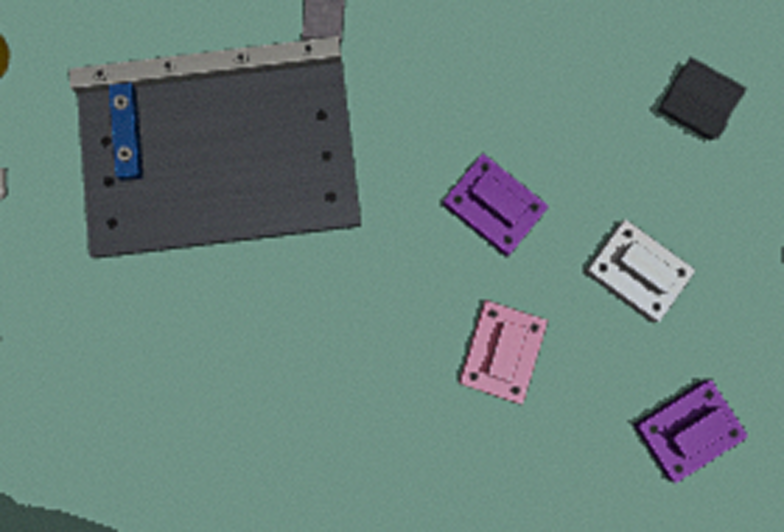

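View pics/scenea.png

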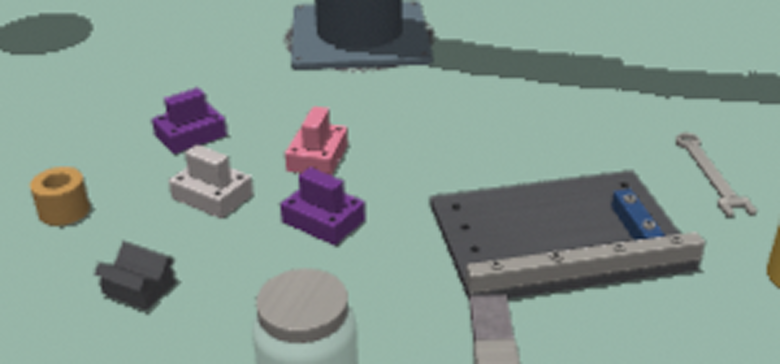

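View pics/top0.png

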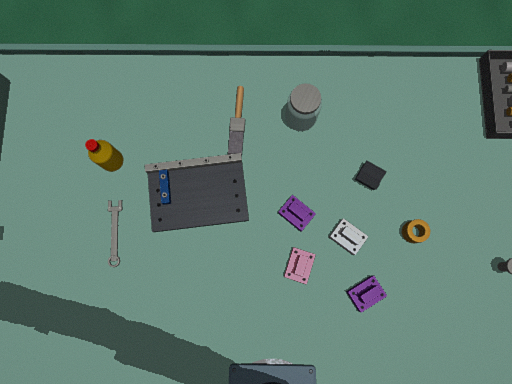

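Candidates for the block in the top picture are aluminium/white (348,237), purple (297,213), purple (367,293) and pink (300,266). I choose the bare one at (348,237). Plate is at (198,193), fence along its upper edge and blue stop at (164,186). Oil bottle (105,155) and brush (237,130) are near the fence.

```bash
cat > h.py <<'E'
import cv2,numpy as np
from rig import r,optics,look_for,trace
def ray(c,uv,z):
    uv=np.atleast_2d(uv).astype(float)
    d=np.stack([(uv[:,0]-c["cx"])/c["fx"],-(uv[:,1]-c["cy"])/c["fy"],-np.ones(len(uv))],1)
    P=np.array(c["pose"]); w=d@P[:3,:3].T; o=P[:3,3]
    return o+w*((z-o[2])/w[:,2])[:,None]
def proj(c,X):
    P=np.array(c["pose"]); q=(np.atleast_2d(X)-P[:3,3])@P[:3,:3]
    return np.stack([c["cx"]+c["fx"]*q[:,0]/-q[:,2],c["cy"]-c["fy"]*q[:,1]/-q[:,2]],1)
E
python3 - <<'E'
from h import *
im=cv2.imread("pics/top0.png"); 
cv2.imwrite("pics/crop1.png",cv2.resize(im[215:260,325:375],None,fx=10,fy=10,interpolation=cv2.INTER_CUBIC))
c=optics.get_calibration("top")
f=lambda p,o=(120,140),s=2.8:np.array(p)/s+np.array(o)
# block base corners at z .028 (crop coords)
print("block",np.round(ray(c,f([[625,221],[693,270],[658,321],[588,268]]),.028),4))
print("fence ends top edge front",np.round(ray(c,f([[72,87],[341,58]]),.04),4))
print("plate corners",np.round(ray(c,f([[92,256],[360,224]]),.016),4))
print("stop front edge top, at fence/free",np.round(ray(c,f([[133,84],[140,177]]),.04),4))
print("oil,jar,brush", np.round(ray(c,[[108,158],[305,100]],.1),3), np.round(ray(c,[[236,152],[238,88]],.01),3))
E
```

```text
block [[ 0.4762 -0.1862  0.028 ]
 [ 0.4311 -0.248   0.028 ]
 [ 0.3838 -0.2142  0.028 ]
 [ 0.4318 -0.1508  0.028 ]]
fence ends top edge front [[0.5969 0.3379 0.04  ]
 [0.6279 0.0822 0.04  ]]
plate corners [[0.4384 0.3157 0.016 ]
 [0.4719 0.0623 0.016 ]]
stop front edge top, at fence/free [[0.6004 0.2798 0.04  ]
 [0.5108 0.2686 0.04  ]]
oil,jar,brush [[ 0.615  0.419  0.1  ]
 [ 0.775 -0.081  0.1  ]] [[0.661 0.1   0.01 ]
 [0.849 0.098 0.01 ]]
```

View pics/crop1.png

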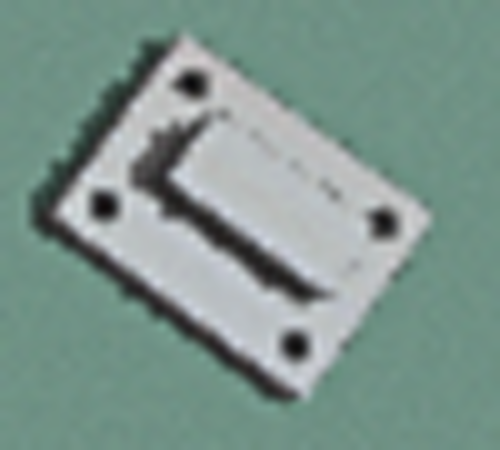

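The crop at (348,237) shows the bare aluminium T-block with a rib. Next I go above the plate for a close wrist view of the fence and stop.

>>> move_arm --pt "0.0323 -0.0435 0 0 0 -0.1126" --pt "0.0323 -0.0435 0 0 0 -0.1126" --pt "0.0323 -0.0435 0 0 0 -0.1126" --pt "0.0323 -0.0435 0 0 0 -0.1126" --pt "0.0323 -0.0435 0 0 0 -0.1126" --gripper 1

```text
time_s: 1.18
tool_pos: [0.3699, 0.3971, 0.239]
ee_rot: [[0.778, 0.628, 0.0], [0.628, -0.778, 0.001], [0.001, -0.0, -1.0]]
wrist_force: [0.4, -0.2, -0.0]
grip_width: 0.0877
```

>>> move_arm --pt "0.0323 -0.0435 0 0 0 -0.1126" --pt "0.0323 -0.0435 0 0 0 -0.1126" --pt "0.0323 -0.0435 0 0 0 -0.1126" --pt "0.0323 -0.0435 0 0 0 -0.1126" --pt "0.0323 -0.0435 0 0 0 -0.1126"

```text
time_s: 1.8
tool_pos: [0.5314, 0.1797, 0.239]
ee_rot: [[0.993, 0.116, 0.001], [0.116, -0.993, 0.001], [0.001, -0.0, -1.0]]
wrist_force: [-0.1, 1.0, -0.7]
grip_width: 0.0879
```

>>> move_arm --pt "0 0 0 0 0 0" --pt "0 0 0 0 0 0"

```text
time_s: 2.05
tool_pos: [0.53, 0.1818, 0.2386]
ee_rot: [[0.993, 0.121, -0.0], [0.121, -0.993, 0.001], [-0.0, -0.001, -1.0]]
wrist_force: [0.1, 0.2, -1.1]
grip_width: 0.0879
```

```bash
python3 - <<'E'
from h import *
import pickle
s=r.read_state(); print(s["time_s"],np.round(s["tool_pos"],4),np.round(s["ee_rot"],3),np.round(s["joint_pos"],2),np.round(s["wrist_force"],2))
c=optics.get_calibration("wrist"); im=optics.get_image("wrist"); pickle.dump((c,im),open("w1.pkl","wb"))
cv2.imwrite("pics/w1.png",cv2.resize(im,None,fx=1.5,fy=1.5))
E
```

```text
2.05 [0.53   0.1818 0.2386] [[ 0.993  0.121 -0.   ]
 [ 0.121 -0.993  0.001]
 [-0.    -0.001 -1.   ]] [-0.71  0.4   0.38  1.8  -0.18  0.98 -0.13] [ 0.15  0.19 -1.14]
```

View pics/w1.png

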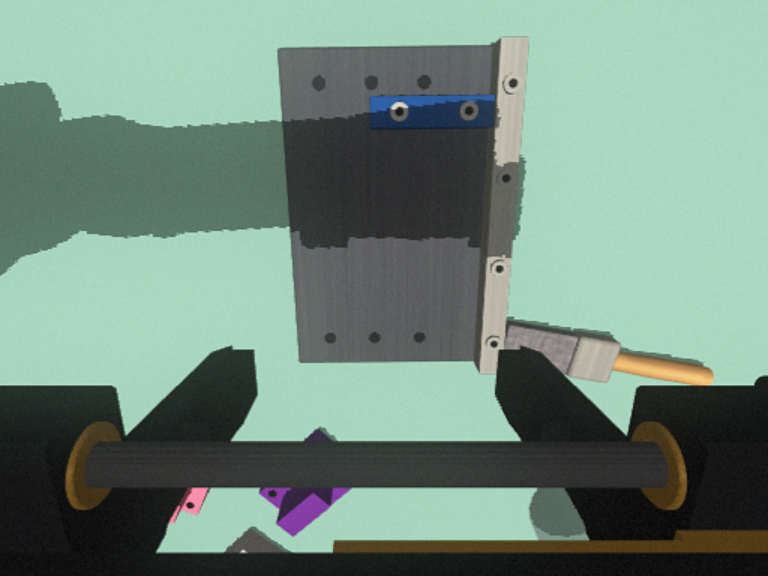

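```bash
python3 - <<'E'
from h import *
import pickle
c,im=pickle.load(open("w1.pkl","rb"))
cv2.imwrite("pics/w1a.png",cv2.resize(im[15:135,235:365],None,fx=5,fy=5,interpolation=cv2.INTER_CUBIC))
cv2.imwrite("pics/w1b.png",cv2.resize(im[140:260,280:360],None,fx=5,fy=5,interpolation=cv2.INTER_CUBIC))
E
```

```text
(no output)
```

View pics/w1a.png

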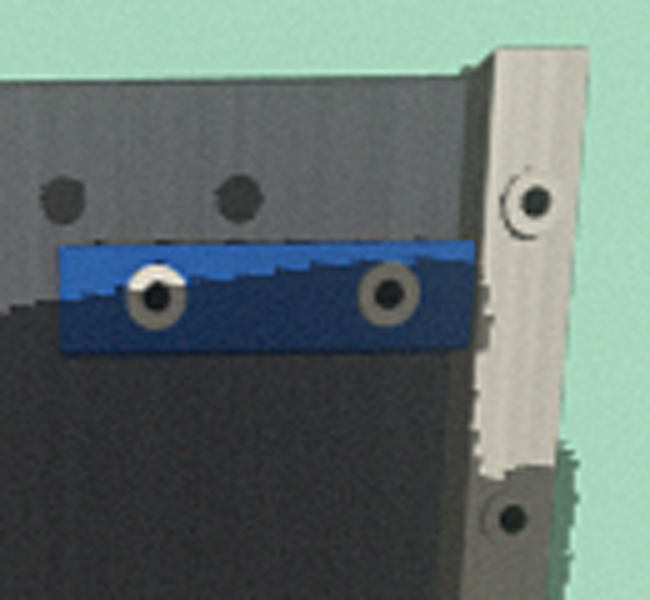

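View pics/w1b.png

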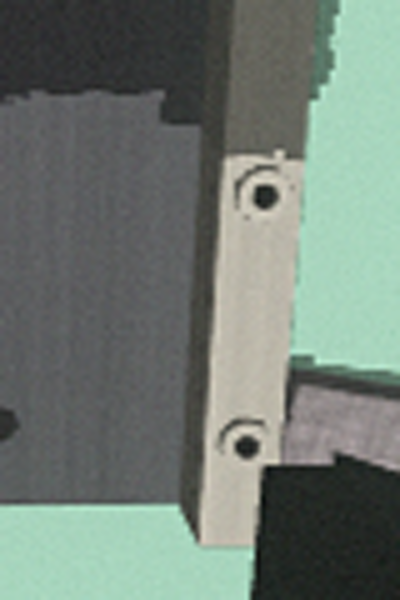

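```bash
python3 - <<'E'
from h import *
import pickle
c,im=pickle.load(open("w1.pkl","rb"))
A=ray(c,[[334,24.6],[320,249]],.04);B=ray(c,[[328.6,29],[316.4,241]],.016)
S=ray(c,[[247,85.6],[329.6,84.4]],.04);T=ray(c,[[247,64],[329.6,63.2]],.04)
ang=lambda P:np.degrees(np.arctan2(*(P[0]-P[1])[:2][::-1]))
print(np.round(A,4),ang(A),np.linalg.norm(A[0]-A[1]));print(np.round(B,4),ang(B),np.linalg.norm(B[0]-B[1]));print(np.round(S,4),ang(S)-90,np.linalg.norm(S[0]-S[1]))
print(np.round(T,4))
a=np.radians(96.9)
y=np.array([np.cos(a),np.sin(a)]);x=np.array([y[1],-y[0]])
print("face x:",A[:,:2]@x,B[:,:2]@x,"stop y:",S[:,:2]@y,T[:,:2]@y)
E
```

```text
[[0.5977 0.3424 0.04  ]
 [0.6326 0.0859 0.04  ]] 97.75662342533555 0.258904543107664
[[0.598  0.3433 0.016 ]
 [0.6332 0.0853 0.016 ]] 97.77074931388233 0.26033238480481585
[[0.5152 0.2725 0.04  ]
 [0.6048 0.2846 0.04  ]] -262.2804343742122 0.09037044280719814
[[0.5127 0.2942 0.04  ]
 [0.6005 0.3057 0.04  ]]
face x: [0.63446805 0.63833876] [0.63487034 0.63882657] stop y: [0.20863702 0.20992965] [0.23045832 0.23130652]
```

Fence yaw is 7.75° from both edges, the stop agrees, and the measured lengths match (259–260 mm and 90 mm). Now to the block.

>>> move_arm --pt "-0.0169 -0.0538 0 0 0 -0.095" --pt "-0.0169 -0.0538 0 0 0 -0.095" --pt "-0.0169 -0.0538 0 0 0 -0.095" --pt "-0.0169 -0.0538 0 0 0 -0.095"

```text
time_s: 2.6
tool_pos: [0.4621, -0.0339, 0.2389]
ee_rot: [[0.967, -0.256, 0.0], [-0.256, -0.967, 0.001], [0.0, -0.001, -1.0]]
wrist_force: [1.7, -1.5, 0.2]
grip_width: 0.0882
```

>>> move_arm --pt "-0.0169 -0.0538 0 0 0 -0.095" --pt "-0.0169 -0.0538 0 0 0 -0.095" --pt "-0.0169 -0.0538 0 0 0 -0.095" --pt "-0.0169 -0.0538 0 0 0 -0.095"

```text
time_s: 3.1
tool_pos: [0.3955, -0.2492, 0.2389]
ee_rot: [[0.803, -0.596, 0.001], [-0.596, -0.803, 0.001], [0.0, -0.001, -1.0]]
wrist_force: [1.7, -0.7, 0.0]
grip_width: 0.0883
```

>>> move_arm --pt "0 0 0 0 0 0" --pt "0 0 0 0 0 0" --pt "0 0 0 0 0 0"

```text
time_s: 3.48
tool_pos: [0.3961, -0.2474, 0.2386]
ee_rot: [[0.805, -0.594, -0.0], [-0.594, -0.805, 0.001], [-0.001, -0.001, -1.0]]
wrist_force: [0.1, 0.3, -0.1]
grip_width: 0.0882
```

```bash
python3 - <<'E'
from h import *
import pickle
s=r.read_state(); print(s["time_s"],np.round(s["tool_pos"],4),np.round(s["ee_rot"],3),np.round(s["joint_pos"],2),np.round(s["wrist_force"],2))
c=optics.get_calibration("wrist"); im=optics.get_image("wrist"); pickle.dump((c,im),open("w2.pkl","wb"))
d=trace("wrist","block_mid")
for q in d: print(q["rect"],q["confidence"])
cv2.imwrite("pics/w2.png",cv2.resize(im,None,fx=1.5,fy=1.5))
E
```

```text
3.475 [ 0.3961 -0.2474  0.2386] [[ 0.805 -0.594 -0.   ]
 [-0.594 -0.805  0.001]
 [-0.001 -0.001 -1.   ]] [-0.16  0.27  0.74  2.04 -0.23  0.92  0.07] [ 0.07  0.33 -0.13]
[190.0, 0.0, 246.3, 21.0] 0.7
[80.6, 20.0, 173.3, 102.4] 0.63
[142.8, 175.6, 217.8, 239.8] 0.58
```

View pics/w2.png

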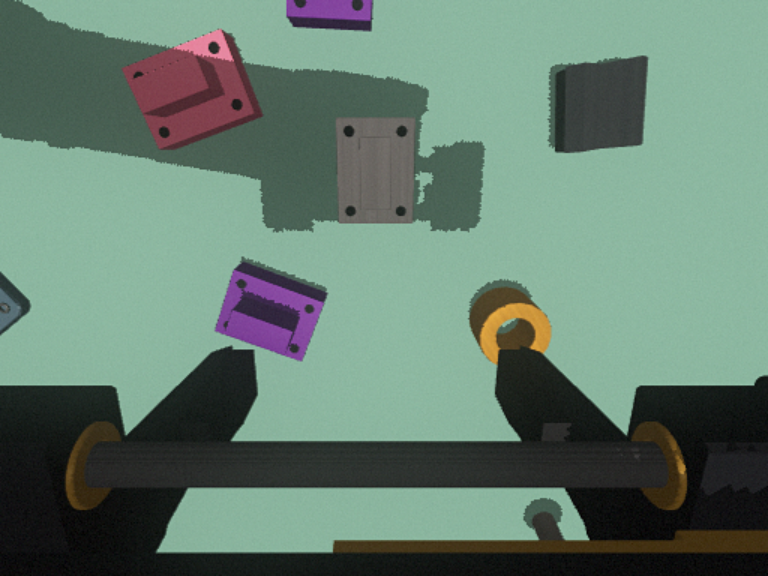

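```bash
python3 - <<'E'
from h import *
import pickle
c,im=pickle.load(open("w2.pkl","rb"))
g=cv2.convertScaleAbs(im[70:160,210:290],alpha=1.6)
cv2.imwrite("pics/w2a.png",cv2.resize(g,None,fx=6.5,fy=6.5,interpolation=cv2.INTER_CUBIC))
E
```

```text
(no output)
```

View pics/w2a.png

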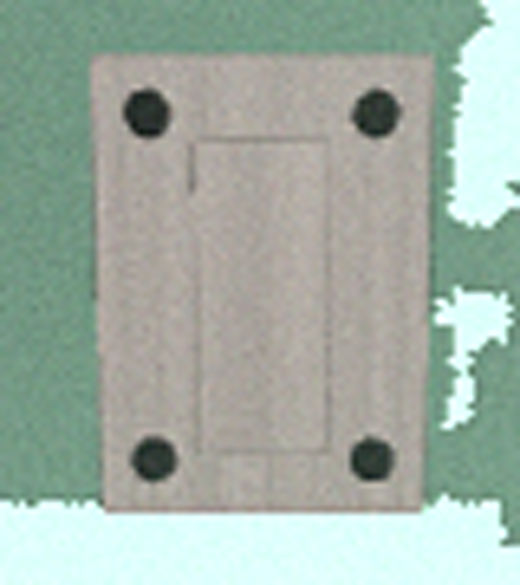

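```bash
python3 - <<'E'
from h import *
import pickle
c,im=pickle.load(open("w2.pkl","rb"))
f=lambda p:np.array(p)/6.5+np.array([210,70])-.4
for p,z in [([[147,112],[377,112],[154,459],[372,459]],.028),([[95,57],[434,57],[106,511],[422,511]],.028),([[193,140],[328,136],[200,451],[328,451]],.062)]:
    q=ray(c,f(p),z)[:,:2]; m=q.mean(0); l=(q[0]+q[1]-q[2]-q[3])/2; w=(q[1]+q[3]-q[0]-q[2])/2
    print(m,np.linalg.norm(l),np.linalg.norm(w),np.degrees(np.arctan2(l[1],l[0]))-90,np.degrees(np.arctan2(w[1],w[0])))
s=r.read_state();print(s["tool_pos"],np.degrees(np.arctan2(s["ee_rot"][1][0],s["ee_rot"][0][0])))
E
```

```text
[ 0.43232696 -0.19807191] 0.06013174492262925 0.04011095164869384 -36.27929643186617 -36.43036928814603
[ 0.43240011 -0.19849437] 0.07867608027888354 0.05863017536552771 -36.49976450275398 -36.430370036266694
[ 0.43246175 -0.19788779] 0.04919599407305792 0.02133135773308363 -35.787014595916865 -35.62479892640216
[ 0.39593705 -0.24792813  0.23864394] -36.480269411351486
```

The wrist view shows the block at (250,113), centre (0.4324, -0.1982), yaw -36.5°. Its hole spacing and outline agree. The tool is aligned with it.

>>> move_arm --pt "0.0364 0.0497 0 0 0 0" --pt "0 0 -0.05 0 0 0" --pt "0 0 -0.05 0 0 0" --pt "0 0 -0.03 0 0 0" --pt "0 0 0 0 0 0"

```text
time_s: 4.2
tool_pos: [0.4304, -0.1985, 0.1072]
ee_rot: [[0.803, -0.596, -0.004], [-0.596, -0.803, 0.001], [-0.004, 0.002, -1.0]]
wrist_force: [-0.2, -0.2, 0.0]
grip_width: 0.088
```

>>> move_arm --pt "0 0 0 0 0 0"

```text
time_s: 4.32
tool_pos: [0.4324, -0.1997, 0.1098]
ee_rot: [[0.802, -0.597, 0.001], [-0.597, -0.802, -0.0], [0.001, -0.001, -1.0]]
wrist_force: [-0.6, 0.4, 0.5]
grip_width: 0.088
```

```bash
python3 - <<'E'
from h import *
s=r.read_state(); print(s["time_s"],np.round(s["tool_pos"],4))
im=optics.get_image("wrist");cv2.imwrite("pics/w3.png",im)
E
```

```text
4.325 [ 0.4324 -0.1997  0.1098]
```

View pics/w3.png

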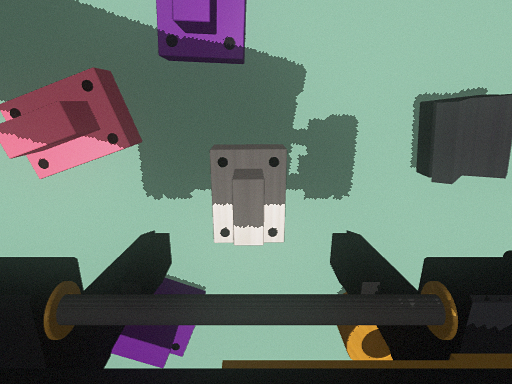

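```bash
python3 - <<'E'
from h import *
c=optics.get_calibration("top")
a=np.radians(-36.5);R=np.array([[np.cos(a),np.sin(a)],[np.sin(a),-np.cos(a)]])
p0=np.array([.4324,-.1982])
for n,p,z in [("bush",[417,231],.045),("purp",[367,293],.03),("purp2",[297,213],.03),("vee",[370,175],.03)]:
    q=ray(c,p,z)[0,:2]; print(n,q,(q-p0)@R)
E
```

```text
bush [ 0.44510845 -0.37045148] [0.11267488 0.13090626]
purp [ 0.28778    -0.24101473] [-0.0907866   0.12044019]
purp2 [ 0.49018813 -0.06511459] [-0.03270885 -0.14135532]
vee [ 0.59472729 -0.26013746] [ 0.16732971 -0.04676712]
```

Clear all round and centred on the rib. Descend and grip.

>>> move_arm --pt "0 0.0012 -0.04 0 0 0" --pt "0 0 -0.0265 0 0 0" --pt "0 0 -0.01 0 0 0" --pt "0 0 0 0 0 0" --pt "0 0 0 0 0 0"

```text
time_s: 5.0
tool_pos: [0.4325, -0.1989, 0.0334]
ee_rot: [[0.802, -0.597, 0.002], [-0.597, -0.802, -0.001], [0.002, -0.001, -1.0]]
wrist_force: [0.1, -0.2, -0.5]
grip_width: 0.088
```

>>> move_arm --pt "0 0 0 0 0 0" --pt "0 0 0 0 0 0" --pt "0 0 0 0 0 0" --pt "0 0 0 0 0 0" --pt "0 0 0 0 0 0" --gripper 0

```text
time_s: 5.62
tool_pos: [0.4316, -0.1985, 0.0322]
ee_rot: [[0.802, -0.597, -0.0], [-0.597, -0.802, 0.0], [-0.0, 0.0, -1.0]]
wrist_force: [-0.4, -0.1, 0.1]
grip_width: 0.0402
```

>>> move_arm --pt "0 0 0 0 0 0" --pt "0 0 0 0 0 0" --pt "0 0 0 0 0 0"

```text
time_s: 6.0
tool_pos: [0.4316, -0.1985, 0.0322]
ee_rot: [[0.802, -0.597, -0.0], [-0.597, -0.802, 0.0], [-0.0, 0.0, -1.0]]
wrist_force: [-0.1, 0.2, 0.6]
grip_width: 0.0222
```

>>> move_arm --pt "0 0 0 0 0 0" --pt "0 0 0 0 0 0" --pt "0 0 0.02 0 0 0" --pt "0 0 0.04 0 0 0" --pt "0 0 0.06 0 0 0"

```text
time_s: 6.62
tool_pos: [0.4298, -0.1976, 0.1519]
ee_rot: [[0.802, -0.597, -0.005], [-0.597, -0.802, 0.001], [-0.005, 0.002, -1.0]]
wrist_force: [1.7, 1.4, -5.9]
grip_width: 0.022
```

>>> move_arm --pt "0 0 0 0 0 0" --pt "0 0 0 0 0 0"

```text
time_s: 6.88
tool_pos: [0.4306, -0.1975, 0.151]
ee_rot: [[0.803, -0.597, -0.002], [-0.597, -0.803, 0.001], [-0.002, 0.0, -1.0]]
wrist_force: [-1.1, 0.2, -6.7]
grip_width: 0.0216
```

```bash
python3 - <<'E'
from h import *
s=r.read_state(); print(s["time_s"],np.round(s["tool_pos"],4),s["grip_width"],s["wrist_force"])
im=optics.get_image("wrist");cv2.imwrite("pics/w4.png",im)
a=np.radians(7.75);x=np.array([np.cos(a),np.sin(a)]);y=np.array([-x[1],x[0]])
t=x*(.6387-.040)+y*(.2005-.040-.037); print("pre-place",t,t-s["tool_pos"][:2])
E
```

```text
6.875 [ 0.4306 -0.1975  0.151 ] 0.02163754103025695 [-1.12219419  0.17893839 -6.7253115 ]
pre-place [0.57657732 0.20310719] [0.14595055 0.40063249]
```

View pics/w4.png

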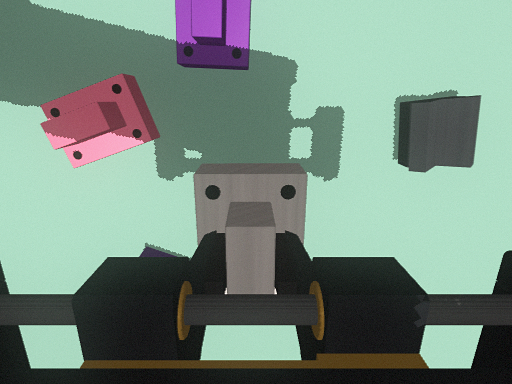

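Gripped and lifted (about 6.7 N, opening 22 mm). Carry to over the plate.

>>> move_arm --pt "0.0162 0.0445 0 0 0 0.086" --pt "0.0162 0.0445 0 0 0 0.086" --pt "0.0162 0.0445 0 0 0 0.086" --pt "0.0162 0.0445 0 0 0 0.086" --pt "0.0162 0.0445 0 0 0 0.086"

```text
time_s: 7.55
tool_pos: [0.5114, 0.0253, 0.15]
ee_rot: [[0.979, -0.206, -0.004], [-0.206, -0.979, -0.001], [-0.004, 0.002, -1.0]]
wrist_force: [0.6, -0.6, -5.8]
grip_width: 0.0218
```

>>> move_arm --pt "0.0162 0.0445 0 0 0 0.086" --pt "0.0162 0.0445 0 0 0 0.086" --pt "0.0162 0.0445 0 0 0 0.086" --pt "0.0162 0.0445 0 0 0 0.086" --pt "0 0 0 0 0 0"

```text
time_s: 8.18
tool_pos: [0.5761, 0.2072, 0.1491]
ee_rot: [[0.99, 0.141, -0.004], [0.141, -0.99, 0.002], [-0.003, -0.002, -1.0]]
wrist_force: [0.2, -1.0, -7.8]
grip_width: 0.0216
```

>>> move_arm --pt "0 0 -0.03 0 0 0" --pt "0 0 -0.03 0 0 0" --pt "0 0 0 0 0 0" --pt "0 0 0 0 0 0"

```text
time_s: 8.68
tool_pos: [0.5775, 0.2013, 0.0921]
ee_rot: [[0.991, 0.133, -0.001], [0.133, -0.991, -0.0], [-0.001, 0.0, -1.0]]
wrist_force: [-0.0, -0.4, -5.3]
grip_width: 0.0218
```

```bash
python3 - <<'E'
from h import *
s=r.read_state(); print(s["time_s"],np.round(s["tool_pos"],4),s["grip_width"],s["wrist_force"],np.round(s["joint_pos"],2))
print(np.round(s["ee_rot"],4),np.degrees(np.arctan2(s["ee_rot"][1][0],s["ee_rot"][0][0])))
im=optics.get_image("wrist");cv2.imwrite("pics/w5.png",im)
im=optics.get_image("scene");cv2.imwrite("pics/s5.png",cv2.resize(im[140:260,250:400],None,fx=5,fy=5,interpolation=cv2.INTER_CUBIC))
a=np.radians(7.75);x=np.array([np.cos(a),np.sin(a)]);y=np.array([-x[1],x[0]])
t=s["tool_pos"][:2];print(t@x-.6387,t@y-.2005)
E
```

```text
8.675 [0.5775 0.2013 0.0921] 0.021786381619796742 [-3.18525747e-03 -3.93091183e-01 -5.27668693e+00] [-0.66  0.68  0.36  1.76 -0.33  0.76 -0.01]
[[ 9.912e-01  1.326e-01 -6.000e-04]
 [ 1.326e-01 -9.912e-01 -5.000e-04]
 [-6.000e-04  4.000e-04 -1.000e+00]] 7.621599830202946
-0.03935825930456793 -0.07890214837723009
```

View pics/w5.png

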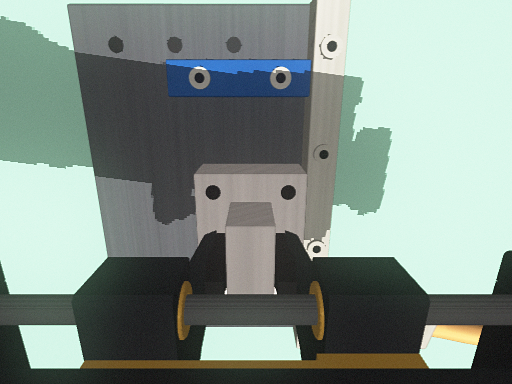

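View pics/s5.png

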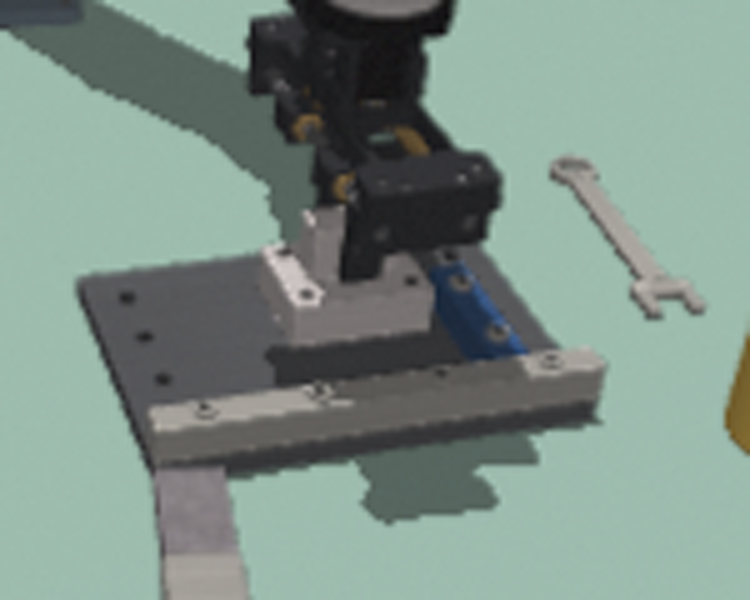

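Block level, 9 mm from the fence and 39 mm short of the stop. Lowering, then finding the plate by touch.

>>> move_arm --pt "0 0 -0.02 0 0 0" --pt "0 0 -0.015 0 0 0.002" --pt "0 0 -0.004 0 0 0" --pt "0 0 0 0 0 0" --pt "0 0 0 0 0 0"

```text
time_s: 9.4
tool_pos: [0.5779, 0.2021, 0.0536]
ee_rot: [[0.991, 0.136, 0.001], [0.136, -0.991, 0.0], [0.001, -0.0, -1.0]]
wrist_force: [-0.5, 0.1, -6.1]
grip_width: 0.0217
```

>>> move_arm --pt "0 0 -0.002 0 0 0" --pt "0 0 -0.001 0 0 0" --pt "0 0 0 0 0 0"

```text
time_s: 9.78
tool_pos: [0.5773, 0.202, 0.0502]
ee_rot: [[0.991, 0.136, -0.0], [0.136, -0.991, -0.0], [-0.0, 0.0, -1.0]]
wrist_force: [-0.5, 0.2, -6.2]
grip_width: 0.0219
```

>>> move_arm --pt "0 0 -0.001 0 0 0" --pt "0 0 0 0 0 0"

```text
time_s: 10.02
tool_pos: [0.5774, 0.202, 0.0491]
ee_rot: [[0.991, 0.136, -0.0], [0.136, -0.991, -0.0], [-0.0, 0.0, -1.0]]
wrist_force: [-0.6, -0.2, -6.6]
grip_width: 0.0218
```

>>> move_arm --pt "0 0 -0.001 0 0 0" --pt "0 0 0 0 0 0"

```text
time_s: 10.28
tool_pos: [0.5776, 0.202, 0.0485]
ee_rot: [[0.991, 0.136, 0.0], [0.136, -0.991, 0.0], [0.0, -0.0, -1.0]]
wrist_force: [0.1, -1.0, -2.6]
grip_width: 0.0218
```

Plate touched at TCP z 0.0485. Now toward the fence, feeling for it.

>>> move_arm --pt "0 0 -0.0005 0 0 0" --pt "0.003 0.0004 0 0 0 0" --pt "0.003 0.0004 0 0 0 0" --pt "0 0 0 0 0 0"

```text
time_s: 10.78
tool_pos: [0.5829, 0.203, 0.0483]
ee_rot: [[0.991, 0.136, -0.001], [0.136, -0.991, 0.0], [-0.001, -0.001, -1.0]]
wrist_force: [-4.8, -1.4, 6.5]
grip_width: 0.0215
```

>>> move_arm --pt "0.001 0.0001 0 0 0 0" --pt "0.001 0.0001 0 0 0 0" --pt "0 0 0 0 0 0"

```text
time_s: 11.15
tool_pos: [0.5843, 0.2032, 0.0483]
ee_rot: [[0.991, 0.136, -0.002], [0.136, -0.991, 0.0], [-0.002, -0.001, -1.0]]
wrist_force: [-6.6, -1.2, 7.8]
grip_width: 0.022
```

>>> move_arm --pt "0.001 0.0001 0 0 0 0" --pt "0 0 0 0 0 0"

```text
time_s: 11.4
tool_pos: [0.5853, 0.2033, 0.0483]
ee_rot: [[0.991, 0.136, -0.002], [0.136, -0.991, 0.0], [-0.002, -0.001, -1.0]]
wrist_force: [-6.6, -1.6, 6.9]
grip_width: 0.0218
```

>>> move_arm --pt "0.001 0.0001 0 0 0 0" --pt "0 0 0 0 0 0"

```text
time_s: 11.65
tool_pos: [0.5853, 0.2034, 0.0483]
ee_rot: [[0.991, 0.136, -0.004], [0.136, -0.991, 0.0], [-0.004, -0.001, -1.0]]
wrist_force: [-9.5, -1.4, 10.7]
grip_width: 0.0217
```

>>> move_arm --pt "0.001 0.0001 0.0004 0 0 0" --pt "0 0 0 0 0 0"

```text
time_s: 11.9
tool_pos: [0.5854, 0.2034, 0.0483]
ee_rot: [[0.991, 0.136, -0.006], [0.136, -0.991, -0.0], [-0.006, -0.001, -1.0]]
wrist_force: [-11.3, -1.8, 11.2]
grip_width: 0.0222
```

>>> move_arm --pt "0.001 0.0001 0 0 0 0" --pt "0 0 0 0 0 0"

```text
time_s: 12.15
tool_pos: [0.5854, 0.2034, 0.0483]
ee_rot: [[0.991, 0.136, -0.008], [0.136, -0.991, -0.0], [-0.008, -0.001, -1.0]]
wrist_force: [-14.8, -3.9, 14.3]
grip_width: 0.0219
```

>>> move_arm --pt "0.001 0.0001 0 0 0 0" --pt "0 0 0 0 0 0"

```text
time_s: 12.4
tool_pos: [0.5855, 0.2035, 0.0484]
ee_rot: [[0.991, 0.136, -0.01], [0.136, -0.991, -0.0], [-0.01, -0.001, -1.0]]
wrist_force: [-17.9, -3.2, 18.0]
grip_width: 0.0216
```

```bash
python3 - <<'E'
from h import *
s=r.read_state(); print(s["time_s"],np.round(s["tool_pos"],4),s["grip_width"],s["wrist_force"],s["wrist_torque"])
print(np.round(s["ee_rot"],4),np.degrees(np.arctan2(s["ee_rot"][1][0],s["ee_rot"][0][0])))
im=optics.get_image("wrist");cv2.imwrite("pics/w6.png",cv2.resize(im[40:270,150:370],None,fx=3,fy=2.6,interpolation=cv2.INTER_CUBIC))
a=np.radians(7.75);x=np.array([np.cos(a),np.sin(a)]);y=np.array([-x[1],x[0]])
t=s["tool_pos"][:2];print(t@x-.6387,t@y-.2005)
E
```

```text
12.4 [0.5855 0.2035 0.0484] 0.021560321737027748 [-17.9287492   -3.21125617  17.95486602] [-0.42733315  3.66833343 -0.01088218]
[[ 9.907e-01  1.359e-01 -1.030e-02]
 [ 1.359e-01 -9.907e-01 -3.000e-04]
 [-1.020e-02 -1.100e-03 -9.999e-01]] 7.809924999550067
-0.031079573116490677 -0.07785955269349347
```

View pics/w6.png

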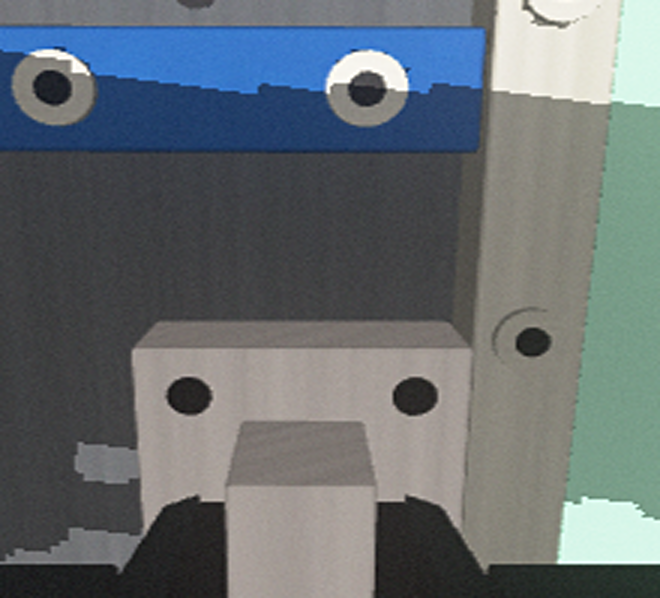

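Flush against the fence, with the block 38 mm short of the stop in y. I'll take out the slight tool tilt and ease the down force before sliding.

>>> move_arm --pt "0 0 0.0003 0.0014 -0.01 0" --pt "0 0 0 0 0 0"

```text
time_s: 12.7
tool_pos: [0.5855, 0.2035, 0.0483]
ee_rot: [[0.991, 0.136, -0.0], [0.136, -0.991, 0.001], [0.0, -0.001, -1.0]]
wrist_force: [-15.4, -2.4, 13.3]
grip_width: 0.0218
```

>>> move_arm --pt "0 0 0.0003 0.0007 -0.005 0" --pt "0 0 0 0 0 0"

```text
time_s: 12.95
tool_pos: [0.5855, 0.2035, 0.0483]
ee_rot: [[0.991, 0.136, 0.005], [0.136, -0.991, 0.002], [0.005, -0.001, -1.0]]
wrist_force: [-13.7, -1.4, 11.8]
grip_width: 0.0223
```

>>> move_arm --pt "0 0 0.001 -0.0007 0.005 0" --pt "0 0 0 0 0 0"

```text
time_s: 13.2
tool_pos: [0.5855, 0.2035, 0.0483]
ee_rot: [[0.991, 0.136, 0.0], [0.136, -0.991, 0.001], [0.0, -0.001, -1.0]]
wrist_force: [-10.8, -1.1, 1.7]
grip_width: 0.0213
```

>>> move_arm --pt "-0.0008 0.006 0 0 0 0" --pt "0 0 0 0 0 0"

```text
time_s: 13.45
tool_pos: [0.5855, 0.2043, 0.0486]
ee_rot: [[0.991, 0.133, 0.0], [0.133, -0.991, -0.005], [-0.0, 0.005, -1.0]]
wrist_force: [-10.9, -10.9, 6.0]
grip_width: 0.0219
```

>>> move_arm --pt "-0.0004 0.003 0 0 0 0" --pt "0 0 0 0 0 0"

```text
time_s: 13.7
tool_pos: [0.5854, 0.2048, 0.0487]
ee_rot: [[0.991, 0.132, 0.001], [0.132, -0.991, -0.008], [-0.001, 0.008, -1.0]]
wrist_force: [-12.0, -16.0, 9.5]
grip_width: 0.0219
```

>>> move_arm --pt "-0.0004 0.003 0 0 0 0" --pt "0 0 0 0 0 0"

```text
time_s: 13.95
tool_pos: [0.5851, 0.2073, 0.0488]
ee_rot: [[0.991, 0.131, 0.0], [0.131, -0.991, -0.008], [-0.001, 0.008, -1.0]]
wrist_force: [-11.3, -16.3, 8.9]
grip_width: 0.0217
```

>>> move_arm --pt "-0.0004 0.003 0 0 0 0" --pt "0 0 0 0 0 0"

```text
time_s: 14.2
tool_pos: [0.5847, 0.2102, 0.0488]
ee_rot: [[0.991, 0.131, 0.0], [0.131, -0.991, -0.009], [-0.001, 0.009, -1.0]]
wrist_force: [-10.7, -15.9, 9.5]
grip_width: 0.0216
```

```bash
cat > st.py <<'E'
from h import *
import sys
s=r.read_state(); a=np.radians(7.75);x=np.array([np.cos(a),np.sin(a)]);y=np.array([-x[1],x[0]])
t=s["tool_pos"][:2];f=np.array(s["wrist_force"]);R=np.array(s["ee_rot"])
print(s["time_s"],"fx,y",np.round([t@x-.6387,t@y-.2005,s["tool_pos"][2]],4),"F",np.round([f[:2]@x,f[:2]@y,f[2]],1),"yaw",np.degrees(np.arctan2(R[1,0],R[0,0])),"tilt",np.round(R[2,:2],4))
if len(sys.argv)>1:
    im=optics.get_image("wrist");cv2.imwrite("pics/%s.png"%sys.argv[1],cv2.resize(im[40:270,150:370],None,fx=3,fy=2.6,interpolation=cv2.INTER_CUBIC))
E
python3 st.py w7
```

```text
14.2 fx,y [-0.031  -0.0711  0.0488] F [-12.7 -14.3   9.5] yaw 7.541904594090862 tilt [-0.0007  0.0085]
```

View pics/w7.png

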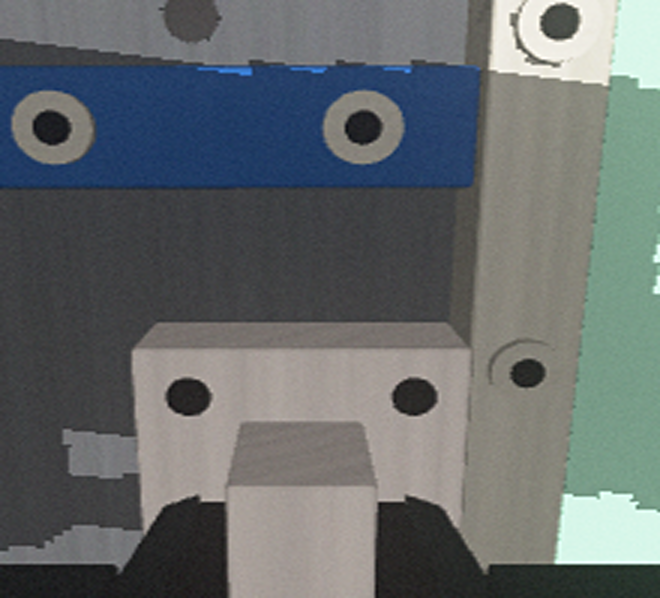

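Block sliding flush (edge at the fence), rigid in the grip, about 31 mm short. Continue with tilt correction.

>>> move_arm --pt "-0.0004 0.003 0 0.008 0.001 0.002" --pt "-0.0004 0.003 0 0 0 0" --pt "-0.0004 0.003 0 0 0 0" --pt "-0.0004 0.003 0 0 0 0" --pt "0 0 0 0 0 0"

```text
time_s: 14.88
tool_pos: [0.5829, 0.2232, 0.0485]
ee_rot: [[0.991, 0.134, -0.001], [0.134, -0.991, 0.0], [-0.001, -0.0, -1.0]]
wrist_force: [-13.2, -15.7, 7.2]
grip_width: 0.0216
```

```bash
python3 st.py
```

```text
14.875 fx,y [-0.031  -0.0579  0.0485] F [-15.2 -13.8   7.2] yaw 7.68059414165152 tilt [-0.0006 -0.0005]
```

>>> move_arm --pt "-0.0004 0.003 0 0 0 0" --pt "-0.0004 0.003 0 0 0 0" --pt "-0.0004 0.003 0 0 0 0" --pt "0 0 0 0 0 0"

```text
time_s: 15.38
tool_pos: [0.5817, 0.2321, 0.0485]
ee_rot: [[0.991, 0.134, -0.001], [0.134, -0.991, 0.0], [-0.001, -0.0, -1.0]]
wrist_force: [-11.8, -15.4, 8.4]
grip_width: 0.0217
```

```bash
python3 st.py w8
```

```text
15.375 fx,y [-0.031  -0.0489  0.0485] F [-13.8 -13.7   8.4] yaw 7.6839847724152905 tilt [-0.0007 -0.0003]
```

View pics/w8.png

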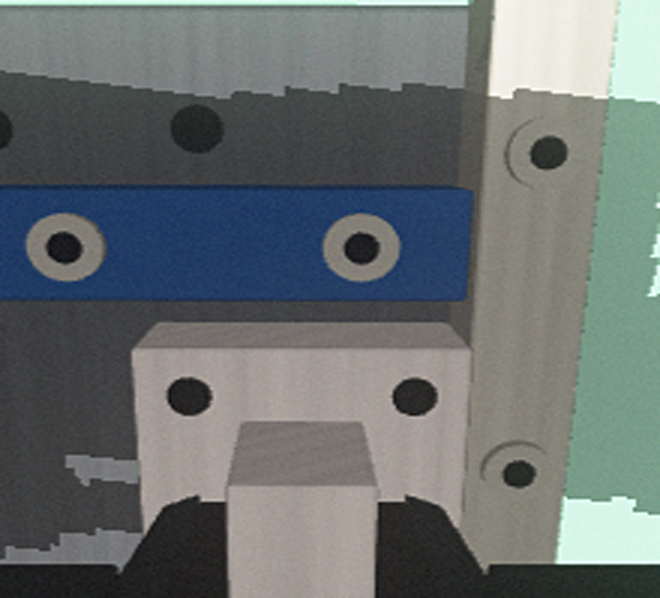

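Gap to the blue stop is now about 9 mm. Small steps from here.

>>> move_arm --pt "-0.0004 0.003 0 0 0 0" --pt "-0.0003 0.002 0 0 0 0" --pt "0 0 0 0 0 0"

```text
time_s: 15.8
tool_pos: [0.5811, 0.2369, 0.0485]
ee_rot: [[0.991, 0.134, -0.001], [0.134, -0.991, -0.0], [-0.001, -0.0, -1.0]]
wrist_force: [-11.5, -15.8, 7.9]
grip_width: 0.0217
```

>>> move_arm --pt "-0.0002 0.0015 0 0 0 0" --pt "0 0 0 0 0 0"

```text
time_s: 16.05
tool_pos: [0.5809, 0.2381, 0.0485]
ee_rot: [[0.991, 0.133, -0.001], [0.133, -0.991, -0.0], [-0.001, 0.0, -1.0]]
wrist_force: [-11.0, -15.0, 8.1]
grip_width: 0.0219
```

>>> move_arm --pt "-0.0002 0.0015 0 0 0 0" --pt "0 0 0 0 0 0"

```text
time_s: 16.3
tool_pos: [0.5808, 0.2396, 0.0485]
ee_rot: [[0.991, 0.133, -0.001], [0.133, -0.991, -0.0], [-0.001, 0.0, -1.0]]
wrist_force: [-12.0, -16.1, 8.0]
grip_width: 0.0219
```

>>> move_arm --pt "-0.0002 0.0015 0 0 0 0" --pt "0 0 0 0 0 0"

```text
time_s: 16.55
tool_pos: [0.5806, 0.241, 0.0485]
ee_rot: [[0.991, 0.133, -0.001], [0.133, -0.991, -0.001], [-0.001, 0.0, -1.0]]
wrist_force: [-12.0, -16.7, 8.4]
grip_width: 0.0217
```

```bash
python3 st.py
```

```text
16.55 fx,y [-0.0309 -0.04    0.0485] F [-14.1 -14.9   8.4] yaw 7.661484685157793 tilt [-0.0008  0.0004]
```

>>> move_arm --pt "-0.0002 0.0015 0 0 0 0" --pt "0 0 0 0 0 0"

```text
time_s: 16.8
tool_pos: [0.5806, 0.241, 0.0485]
ee_rot: [[0.991, 0.133, -0.001], [0.133, -0.991, -0.002], [-0.001, 0.002, -1.0]]
wrist_force: [-11.7, -18.6, 9.3]
grip_width: 0.0218
```

>>> move_arm --pt "-0.0002 0.0015 0 0 0 0" --pt "0 0 0 0 0 0"

```text
time_s: 17.05
tool_pos: [0.5806, 0.241, 0.0485]
ee_rot: [[0.991, 0.132, -0.001], [0.132, -0.991, -0.004], [-0.001, 0.004, -1.0]]
wrist_force: [-11.7, -20.9, 10.5]
grip_width: 0.0218
```

>>> move_arm --pt "-0.0002 0.0015 0 0 0 0" --pt "0 0 0 0 0 0"

```text
time_s: 17.3
tool_pos: [0.5806, 0.2411, 0.0485]
ee_rot: [[0.991, 0.131, -0.001], [0.131, -0.991, -0.005], [-0.002, 0.005, -1.0]]
wrist_force: [-12.1, -24.6, 11.8]
grip_width: 0.0217
```

```bash
python3 st.py w9
```

```text
17.3 fx,y [-0.0309 -0.0399  0.0485] F [-15.3 -22.8  11.8] yaw 7.5205266187290105 tilt [-0.0016  0.0053]
```

View pics/w9.png

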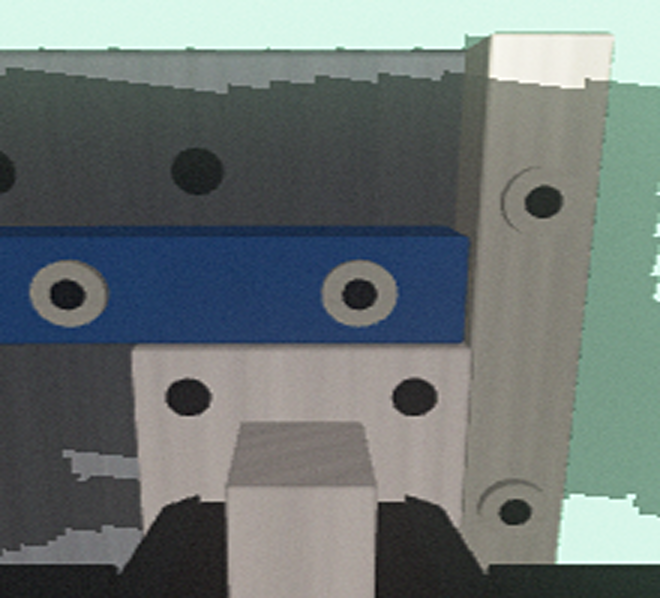

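The stop is felt: motion ends at y = -0.040 exactly where measured, and the force rises. Pressing more firmly into both.

>>> move_arm --pt "0.0014 0.0017 0 0.005 0.0006 0.003" --pt "0.0003 0.0015 0 0 0 0" --pt "-0.0002 0.0015 0 0.003 0.0004 0" --pt "0 0 0 0 0 0" --pt "0 0 0 0 0 0"

```text
time_s: 17.98
tool_pos: [0.5805, 0.2413, 0.0485]
ee_rot: [[0.991, 0.132, -0.006], [0.132, -0.991, -0.003], [-0.007, 0.002, -1.0]]
wrist_force: [-19.4, -33.4, 20.7]
grip_width: 0.0217
```

>>> move_arm --pt "0 0 0 0 0 0" --pt "0 0 0 0 0 0" --pt "0 0 0 0 0 0" --pt "0 0 0 0 0 0"

```text
time_s: 18.48
tool_pos: [0.5805, 0.2412, 0.0485]
ee_rot: [[0.991, 0.132, -0.006], [0.132, -0.991, -0.003], [-0.007, 0.002, -1.0]]
wrist_force: [-18.9, -34.6, 21.2]
grip_width: 0.0218
```

```bash
python3 st.py w10; python3 - <<'E'
from h import *
im=optics.get_image("top");cv2.imwrite("pics/t10.png",im)
s=r.read_state();print(s["grip_width"],s["wrist_torque"],s["qd"])
E
```

```text
18.475 fx,y [-0.0309 -0.0398  0.0485] F [-23.4 -31.7  21.2] yaw 7.583814671514803 tilt [-0.0066  0.0019]
0.02173450589604351 [-6.96762128  3.88354881  0.18743823] [-6.48829405e-04  4.96474204e-04 -6.46835382e-04 -6.77478798e-05
 -2.58671087e-04  3.20076171e-04 -1.11462544e-03]
```

View pics/w10.png

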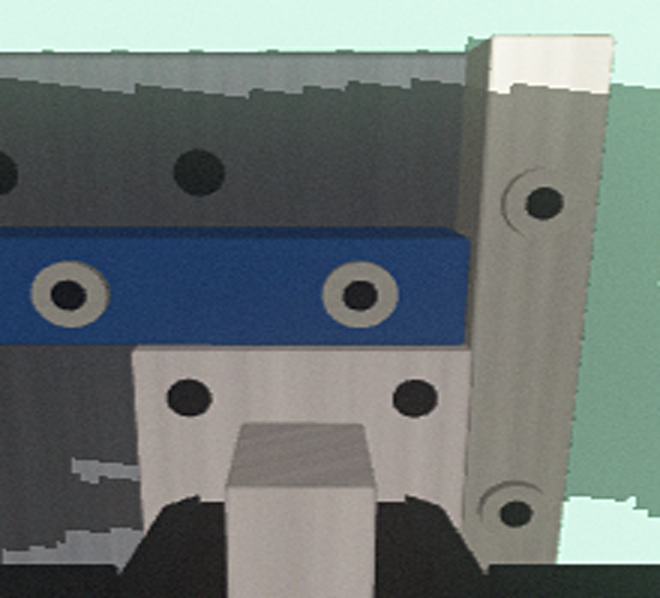

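View pics/t10.png

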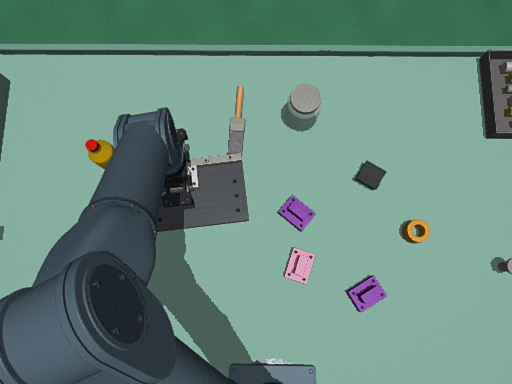

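Steady: block seated on both faces, yaw 7.6° against fence 7.75°, tilt under 0.01 rad, and the neighbours are where they were. Handing in.

```bash
python3 -c "
from rig import r
print(r.sign_off())"
```

```text
the job is handed in; nothing more can be done
None
```

The aluminium block is on the fixture plate, held against both the fence and the blue stop, and the job is handed in (robot time 18.5 s of 61 s). The sign-off gives no verdict, so the result below rests on my own checks.

**What I did:** I gripped the bare-aluminium block by its rib and left the purple and pink ones alone. I set it on the plate and pressed it flush to the fence about 38 mm short of the stop. I then slid it along until motion ended where the camera had put the stop, and pressed into both.

**Last checks:**

| Check | Reading |
|---|---|
| Push toward the fence | about 23 N at the wrist |
| Push toward the stop | about 32 N at the wrist, of which about 14 N was friction while sliding |
| Tool angle against the fence | within 0.2° |
| Tool tilt | about 0.007 rad |
| Grip opening | 21.7 mm on the 22 mm rib |
| Motion | at rest |

- **Position:** by camera and arm readings the tool stood 30.9 mm from the fence face, against 30 mm for a flush block, which is within the camera error. It stood 39.8 mm from the stop's working face, against 40 mm.
- **Other objects:** in the last top view, every other object I could see was where it started. The wrench was hidden behind the arm in that view, so I did not recheck it. The arm never worked close to it.
- **Not measured directly:** the contact forces on the fence and stop are inferred from the wrist force, not measured at the faces.

No check failed or disagreed.

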